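# Close the lamp house and hold a glass cell in the light path

## Task

Get the photometer ready against stray light: fold the lamp house's grey under-flap fully down first, then the black over-flap with the yellow edge fully down over it. Then take the amber glass cell out of its stand, touching it with the fingers only on its two white frosted faces, and keep it upright while you hold it free in the gap between lamp house and detector, with its middle in the light path and its clear faces square to the beam. Finish while still holding it there, and leave the bottles, the rubber bulb and the dish where they are.

Things in the scene. Friction and masses are not known exactly. Their poses are not given: they have to be found in the camera images.
- photometer: Fixed photometer, base 100 x 240 x 10 mm. Origin on the bench under the gap's middle; y = beam direction, towards the detector (about world +y), x ahead (turned 0.1..0.6 clockwise). Local mm: lamp house, grey open box, x -45..45, y -130..-40, rim z 100, beam collar to y -34. Detector, black block, x -28..28, y 43..88, top z 95, collar to y 38. A white cross on the base marks the gap's middle.
- beam_mid (a point): Middle of the light path in the gap, 75 mm above the bench straight over the white cross; axes as the photometer's (beam along y).
- under_flap (a joint): Grey flap, white edge strip, hinged on the lamp house's gap-side rim. Rad: 0 = fully down (level), 1.57 = upright, more = leaning out over the gap (limit 2.1). Hinge line along the photometer's x at local y -40, z 101 mm; 88 mm wide, 61 mm from hinge to free edge, 2 mm thick. Stiff hinge (0.03 N m): stays where it is left, under 2 N at the edge moves it.
- under_flap_edge (a point): Middle of the under-flap's free edge (61 mm from its hinge).
- over_flap (a joint): Black flap, yellow edge strip, hinged on the opposite rim (away from the gap); closes 3 mm above the under-flap, overlapping it by 32 mm. Rad: 0 = fully down, 1.57 = upright, more = leaning out away from the gap (limit 2.1). Hinge line along the photometer's x at local y -130, z 104 mm; size and stiffness as the under-flap.
- over_flap_edge (a point): Middle of the over-flap's free edge (61 mm from its hinge).
- cell_center (a point): Centre (half-way up) of the upright solid amber glass cell, 22 x 22 x 60 mm plus a black cap (65 mm in all), about 50 g. White frosted faces at local +x and -x (grip these, 22 mm apart), clear amber faces at local +y and -y; z up. It starts in its stand, centre 34 mm above the bench, lowest 10 mm sunk in the well; local x points about away from the robot (within 0.6 rad).
- cell: The same amber cell; origin at the centre of its underside, axes as above.
- cell_stand: Fixed grey plastic block 60 x 60 x 14 mm with a square well 24 mm wide and 10 mm deep; origin on the bench under its middle. The cell stands in the well, its sides parallel to the block's.
- dropper_a_center (a point): Middle of a loose brown dropper bottle with red teat, 30 mm across, 118 mm tall: leave alone.
- dropper_b_center (a point): Middle of a second dropper bottle, 30 mm across, 111 mm tall: leave alone.
- bulb_center (a point): Middle of a loose orange rubber bulb, 47 mm across, 63 mm tall: leave alone.
- dish_center (a point): Middle of a loose clear petri dish, 90 mm across, 18 mm tall: leave alone.
- beaker_rods (a point): Centre of the rim of a fixed glass beaker, 118 mm across and 148 mm tall, with two glass rods leaning in it up to about 230 mm above the bench: an obstacle between stand and photometer. Go round it, in front, or well over it.
There are look-alikes about, which are no part of the job. Of the things like the cell, leave any that is green; of the rest the larger one is meant.

How it is judged:
By the outcome, as a careful person would: the job done as asked, in the order asked, and still so for the second after the job is handed in, while the arm keeps its last pose, push and grip.
It also fails if it takes over 64 s, if anything falls off the work surface, if the arm or the gripper's body presses on something with over 40 N, if the wrist force passes 120 N, or if a joint passes its speed limit or range.

## Robot

A 6-joint arm with a two-finger parallel gripper is mounted at the origin on a cart in front of the work surface, level with it; the furniture and walls round the work are solid. World frame = base frame: x ahead of the robot, y to its left, z up, the work surface at z = 0. Lengths are in m, angles in degrees, forces in N, time in s.
With the tool pointing down it reaches from about 0.275 to 0.85 m from the base axis. Payload 19 kg.
Tool frame: the origin (TCP) lies at the very end of the fingers, on their centre line; the grasp point (between the pads) lies 19 mm behind it; z points along the fingers, y is the direction in which the jaws open and shut (so a half turn about z gives the same grasp; the last joint's range is limited). The gripper opens to 85 mm and grips with 20 to 120 N. Pads are 22 mm wide; open, the fingers measure 114 mm over their backs; the gripper's body (76 mm by 85 mm) begins 54 mm behind the grasp point. The pads swing forward as they close: fully open they stand 13 mm farther back than shut.
Start: joints at [-79.87, 8.623, 82.357, -0, 89.026, -7.678], TCP at [0.176, -0.547, 0.231] pointing down, gripper open.
Joint ranges: [-160.23, 160.23], [-39.13, 120.54], [6.94, 153.29], [-79.49, 259.48], [9.18, 160.14], [-161.06, 161.06]. Speed limits (degrees/s): [108.29, 108.29, 127.2, 172.46, 172.46, 172.46].

## Interface

Orientations are given as [roll, pitch, yaw] about the fixed x, y, z axes, in that order (R = Rz(yaw) Ry(pitch) Rx(roll)).
In Python, from workcell import ctrl gives the robot as it stands.
- The arm moves only by the tool jog_arm, never from a script. Its argument "steps" is a list that holds one entry, the list of rows, each a list of 4 numbers: the shift along the tool's x, y, z in m, then the turn about the tool's z in rad. In form: [[[tx, ty, tz, twist], ...]]. A call has 1 to 20 rows; each row is the pose to reach, as a shift and turn from the pose measured when the call began, along the tool's axes at that moment; what a row does not reach only later rows make up. A row lasts 1/12 s, in which the tool goes at most 41.7 mm and 7.16 degrees, less where a joint would pass 70% of its speed; a pose out of reach is approached as far as the arm can. A call with a gripper value outside its range is refused whole. "claw" is the opening, from 0 (shut) to 1 (fully open), set as the call begins (left out, the last holds). The fingers move at their own pace and stop on an object; "squeeze" is the grip in N (left out, the last holds). Time passes only in rows, so rows that repeat a pose let the fingers close. It gives the time, the measured TCP pose, the force and the opening at its end, in the units of the state.
- ctrl.get_state(): the state, without advancing time (a new reading comes with each control period).
- ctrl.camera(name): name is "side" or "top" or "wrist"; returns the picture (480x640x3 uint8, red, green, blue); there is no depth.
- ctrl.camera_info(name): a dict with "mtx" (3x3 intrinsics, pixels), "dist_coeffs" ([k1, k2, p1, p2, k3] as OpenCV has them; the pictures are not rectified), "rvec" (rotation vector, rad) and "tvec" (3), from world to camera coordinates, as OpenCV has them. Camera axes: x right, y down, z forward; pixel columns grow to the right and rows downward; lengths in m; the calibration is good to about 2 mm. A picture is of the moment at which its call begins: read the wrist's pose just before it. camera_info takes no time and is no camera call; for the wrist camera it gives the pose at the moment of the call.
- ctrl.sign_off(): hands the job in, once; it reports no verdict.
Trained networks look in the newest picture that a camera, given by its name, has taken for a name from the list of things; names that differ only in an ending like _2 or _b are one class to them, and where a whole thing is asked for, a point or a joint stands for the part that bears it (a point fixed in the world has none). Each returns a list of dicts, best first, with "score" (0 to 1); they miss things now and then, are a little off and sometimes report something else, mostly with a low value. They report only what shows in the picture. A call takes as long as a camera call. They do not tell look-alikes from the thing itself.
- ctrl.boxes_of(camera, label): "point" ([x, y, z] in m, in world coordinates, good to about 4 mm: the middle of the surface that is visible of it).
- ctrl.regions_of(camera, label): "mask" (480x640 bool, what is visible of it).
- ctrl.place_of(camera, label): "point" ([x, y, z] in m, in world coordinates, good to about 4 mm: a listed point, or the origin of a listed thing).
The state is a dict: "clock": time; "q": joint angles; "qd": joint speeds; "effort": joint torques, N m; "ee_pos": TCP position; "orientation": TCP orientation; "ft_force": force on the tool from outside, world axes, zero at the start; "torque": the same for the moment, N m; "grip_width": finger opening in m.
Only numpy, scipy, OpenCV 4.12 (cv2) and the standard library are available. Lean on these libraries where they do the work, as an engineer would, in place of code of your own. Each camera call takes 0.05 s, during which the arm holds its last target.

## Working session

There is one attempt and no reset: what is moved stays moved. The work goes in short steps, Python scripts to look and compute and a tool call to move; the robot and the scene stay as the last step left them, time stands still between calls to the robot, and variables do not carry over. Pictures are saved under pics/ and viewed, and the job is handed in when it is done.

Besides the shell and the picture viewer there is one more tool, called after ">>>" by a JSON object that holds its "api" and its "payload", one argument or row to a line. jog_arm: Moves the arm, as the interface text tells. Its arguments: {"type":"object","properties":{"steps":{"type":"array","items":{"type":"array","items":{"type":"array","items":{"type":"number"}}}},"claw":{"type":"number"},"squeeze":{"type":"number"}},"required":["steps"]}

```bash
mkdir -p pics; ls; python3 - <<'E'
from workcell import ctrl
import cv2
s=ctrl.get_state(); print({k:s[k] for k in ('clock','q','ee_pos','orientation','ft_force','grip_width')})
for c in ('side','top','wrist'):
    im=ctrl.camera(c); cv2.imwrite(f'pics/{c}0.png',im[:,:,::-1])
    i=ctrl.camera_info(c); print(c,i)
E
```

```text
pics
{'clock': 0.0, 'q': array([-7.98688713e+01,  8.64994537e+00,  8.23933215e+01, -1.69692272e-03,
        8.90245216e+01, -7.67716819e+00]), 'ee_pos': array([ 0.17578745, -0.54721554,  0.2306827 ]), 'orientation': array([-1.79932593e+02, -7.37451096e-03,  1.78083225e+01]), 'ft_force': array([0.25005064, 0.54576428, 0.02358764]), 'grip_width': 0.08551728750672384}
side {'mtx': array([[534.55932822,   0.        , 324.36150128],
       [  0.        , 534.55932822, 250.38372706],
       [  0.        ,   0.        ,   1.        ]]), 'dist_coeffs': array([-0.11710482,  0.        ,  0.        ,  0.        ,  0.        ]), 'rvec': array([ 0.80750719, -2.33469589,  1.3903822 ]), 'tvec': array([0.42353737, 0.27423489, 0.99784279])}
top {'mtx': array([[560.40242574,   0.        , 314.745084  ],
       [  0.        , 560.40242574, 241.6054741 ],
       [  0.        ,   0.        ,   1.        ]]), 'dist_coeffs': array([-0.17576477,  0.        ,  0.        ,  0.        ,  0.        ]), 'rvec': array([ 2.1399663 , -2.13614026,  0.15216218]), 'tvec': array([0.0033546 , 0.50804065, 1.19547419])}
wrist {'mtx': array([[341.08004868,   0.        , 325.74250073],
       [  0.        , 341.08004868, 232.26594303],
       [  0.        ,   0.        ,   1.        ]]), 'dist_coeffs': array([-0.03206794,  0.        ,  0.        ,  0.        ,  0.        ]), 'rvec': array([-2.32563576,  1.69481242,  0.2664054 ]), 'tvec': array([-0.57454087, -0.03977021,  0.3792263 ])}
```

View pics/side0.png

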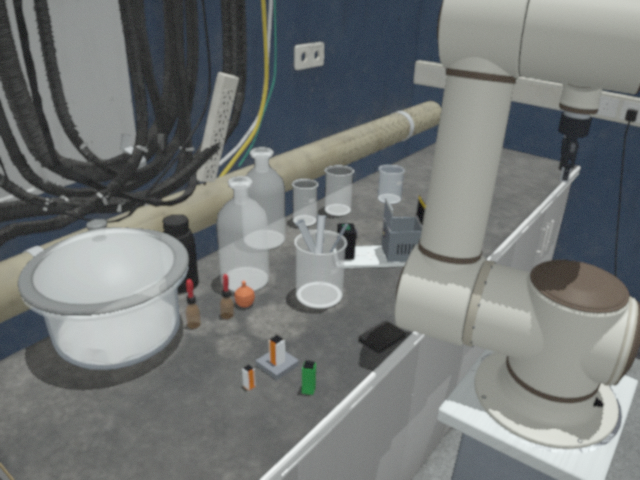

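View pics/top0.png

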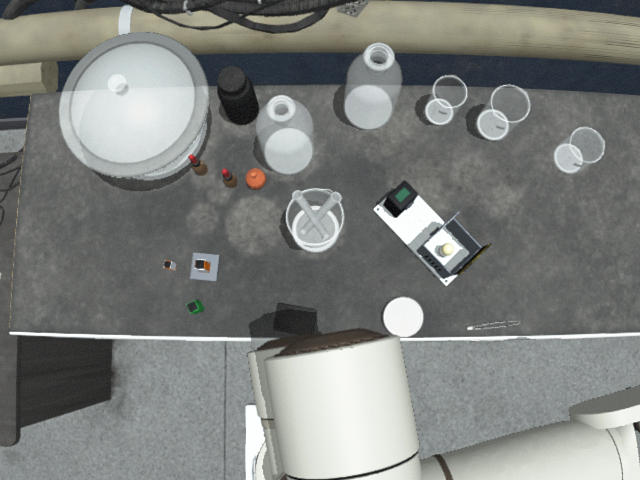

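View pics/wrist0.png

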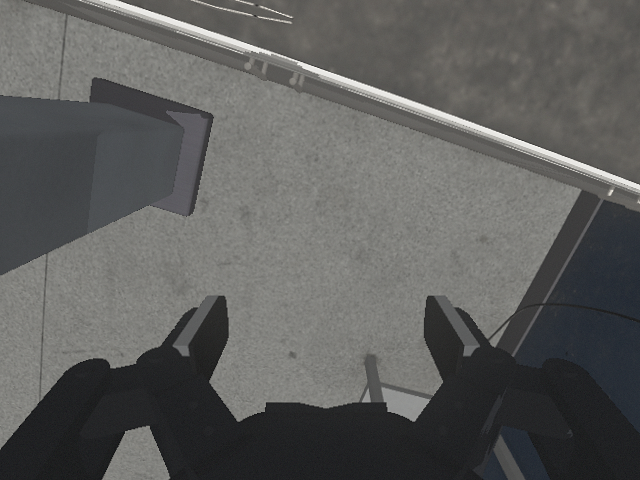

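```bash
python3 - <<'E'
from workcell import ctrl
import numpy as np
np.set_printoptions(precision=4,suppress=True)
for c in ('top','side'):
  for l in ('photometer','beam_mid','under_flap_edge','over_flap_edge','cell_center','cell','cell_stand','beaker_rods','dropper_a_center','bulb_center','dish_center'):
    r=ctrl.place_of(c,l); print(c,l,[(np.array(x['point']),round(x['score'],2)) for x in r])
print(ctrl.get_state()['clock'])
E
```

```text
top photometer [(array([ 0.553 , -0.225 , -0.0003]), 0.88)]
top beam_mid [(array([ 0.5536, -0.2279,  0.0777]), 0.65), (array([0.655 , 0.1434, 0.0337]), 0.3)]
top under_flap_edge [(array([ 0.5254, -0.2566,  0.1629]), 0.42)]
top over_flap_edge [(array([ 0.4581, -0.3175,  0.1665]), 0.81)]
top cell_center [(array([0.4551, 0.3323, 0.0226]), 0.64), (array([0.6532, 0.2006, 0.0569]), 0.55), (array([0.3643, 0.268 , 0.0311]), 0.48), (array([0.4568, 0.2526, 0.0316]), 0.44)]
top cell [(array([ 0.3617,  0.2717, -0.0009]), 0.75), (array([0.4558, 0.252 , 0.0071]), 0.71), (array([0.6538, 0.2001, 0.0566]), 0.58), (array([ 0.5222, -0.2548,  0.1637]), 0.5), (array([0.4552, 0.3345, 0.0045]), 0.43), (array([ 0.5529, -0.2283,  0.0763]), 0.36)]
top cell_stand [(array([ 0.4578,  0.2557, -0.    ]), 0.6), (array([ 0.4624, -0.3174,  0.1657]), 0.25)]
top beaker_rods [(array([0.5479, 0.0006, 0.1449]), 0.63)]
top dropper_a_center [(array([0.6862, 0.273 , 0.0596]), 0.8)]
top bulb_center [(array([0.6569, 0.1438, 0.0342]), 0.6)]
top dish_center [(array([ 0.3405, -0.1874,  0.0091]), 0.57), (array([0.4556, 0.2498, 0.0
[... 155 characters left out ...]
), (array([0.6552, 0.147 , 0.0257]), 0.57), (array([0.6852, 0.2682, 0.0586]), 0.31)]
side over_flap_edge [(array([ 0.455 , -0.3163,  0.1663]), 0.68)]
side cell_center [(array([0.3656, 0.2706, 0.0306]), 0.88), (array([0.4597, 0.3351, 0.0226]), 0.55), (array([0.6527, 0.199 , 0.0543]), 0.35)]
side cell [(array([0.4579, 0.2533, 0.0032]), 0.77), (array([ 0.365 ,  0.2687, -0.005 ]), 0.73), (array([ 0.457 ,  0.3316, -0.0003]), 0.58)]
side cell_stand [(array([ 0.4575,  0.2521, -0.0026]), 0.81)]
side beaker_rods [(array([ 0.5515, -0.0025,  0.1496]), 0.74)]
side dropper_a_center [(array([0.6847, 0.2672, 0.0569]), 0.74)]
side bulb_center [(array([0.6554, 0.141 , 0.0291]), 0.9)]
side dish_center []
1.25
```

```bash
python3 - <<'E'
import cv2
im=cv2.imread('pics/top0.png'); 
cv2.imwrite('pics/z1.png',cv2.resize(im[170:300,365:500],None,fx=4.4,fy=4.4,interpolation=cv2.INTER_CUBIC))
cv2.imwrite('pics/z2.png',cv2.resize(im[240:325,155:230],None,fx=7,fy=7,interpolation=cv2.INTER_CUBIC))
im=cv2.imread('pics/side0.png'); 
cv2.imwrite('pics/z3.png',cv2.resize(im[180:280,320:450],None,fx=6,fy=6,interpolation=cv2.INTER_CUBIC))
E
```

```text
(no output)
```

View pics/z1.png

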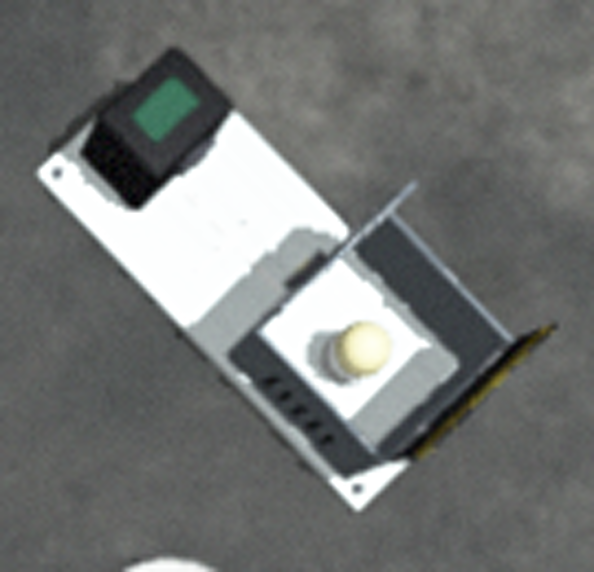

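View pics/z2.png

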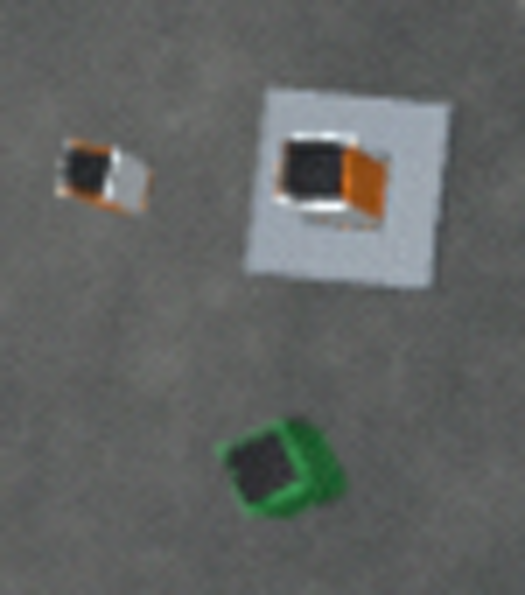

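View pics/z3.png

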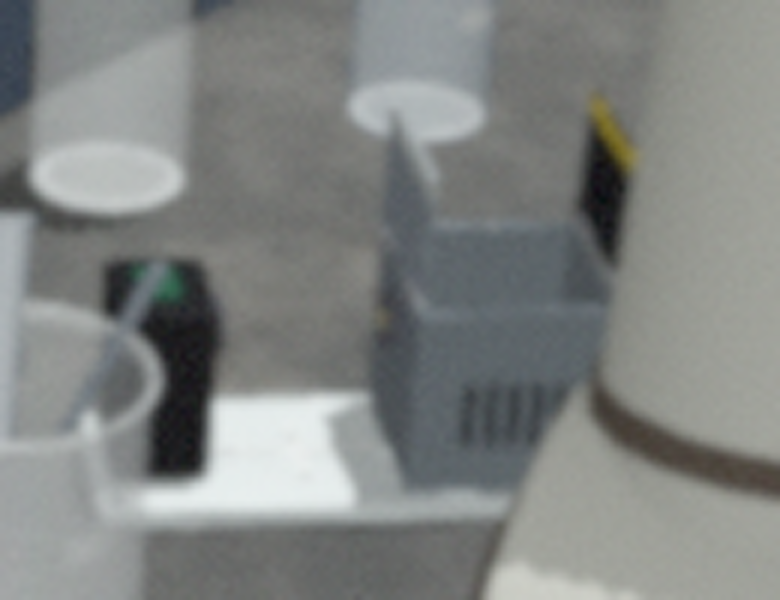

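```bash
cat > h.py <<'E'
import numpy as np, cv2
from workcell import ctrl
from scipy.spatial.transform import Rotation as Ro
np.set_printoptions(precision=4,suppress=True)
def px2w(i,pts,z):
    u=cv2.undistortPoints(np.array(pts,float).reshape(-1,1,2),i['mtx'],i['dist_coeffs']).reshape(-1,2)
    R=cv2.Rodrigues(i['rvec'])[0]; C=-R.T@i['tvec']
    d=np.c_[u,np.ones(len(u))]@R
    return C+d*((z-C[2])/d[:,2])[:,None]
def proj(i,P):
    return cv2.projectPoints(np.array(P,float).reshape(-1,1,3),i['rvec'],i['tvec'],i['mtx'],i['dist_coeffs'])[0].reshape(-1,2)
def snap(c,name):
    i=ctrl.camera_info(c); im=ctrl.camera(c); cv2.imwrite(f'pics/{name}.png',im[:,:,::-1]); return i,im
def st():
    s=ctrl.get_state(); R=Ro.from_euler('xyz',s['orientation'],degrees=True).as_matrix(); return s,np.array(s['ee_pos']),R
E
python3 - <<'E'
from h import *
i=ctrl.camera_info('top')
P=px2w(i,[(373.6,209.1),(446.4,285.9),(418.9,194.5),(444.5,221.8)],0.010); print(P)
d=P[1]-P[0];print(np.linalg.norm(d),np.arctan2(-d[0],-d[1])); 
d=P[3]-P[2];print(np.arctan2(-d[0],-d[1]))
n=np.array([P[0]-P[1]])[0];n/=np.linalg.norm(n);x=np.array([n[1],-n[0],0]);print('width',(P[2]-P[0])@x,(P[3]-P[0])@x)
print('origin',P[0]+50e-3*x-120e-3*n,P[1]+.05*x+.12*n)
S=px2w(i,[(192.9,252.6),(219.3,254.6),(217,281.1),(190.1,278.9)],0.014);print(S,S.mean(0))
print(np.diff(np.r_[S,S[:1]],axis=0))
E
```

```text
[[ 0.5874 -0.1293  0.01  ]
 [ 0.4121 -0.2915  0.01  ]
 [ 0.6221 -0.2344  0.01  ]
 [ 0.5585 -0.2917  0.01  ]]
0.23886387525669356 0.8245639822784122
0.8376098337280857
width 0.10065067934044768 0.09953382173860648
origin [ 0.5333 -0.2475  0.01  ] [ 0.5341 -0.2467  0.01  ]
[[0.4863 0.2803 0.014 ]
 [0.4819 0.2196 0.014 ]
 [0.4221 0.2233 0.014 ]
 [0.4266 0.2848 0.014 ]] [0.4542 0.252  0.014 ]
[[-0.0044 -0.0607  0.    ]
 [-0.0599  0.0037  0.    ]
 [ 0.0045  0.0615  0.    ]
 [ 0.0597 -0.0045  0.    ]]
```

```bash
cat >> h.py <<'E'
def go(target,psi,show=True):
    """target TCP world, tool yaw deg (tool down) -> shift in tool axes, twist"""
    s,p,R=st()
    d=R.T@(np.array(target)-p)
    Rt=Ro.from_euler('xyz',[180,0,psi],degrees=True).as_matrix()
    tw=Ro.from_matrix(R.T@Rt).as_rotvec()
    print('shift',d,'rot',tw,'clock',s['clock'])
O=np.array([0.5535,-0.2265,0]); TH=0.83
def ph(x,y,z): # photometer local mm -> world
    return O+np.array([np.cos(TH)*x+np.sin(TH)*y,-np.sin(TH)*x+np.cos(TH)*y,z])/1000
def w2ph(P):
    d=np.array(P)-O; c,s=np.cos(TH),np.sin(TH)
    return np.array([c*d[0]-s*d[1],s*d[0]+c*d[1],d[2]])*1000
E
python3 - <<'E'
from h import *
i=ctrl.camera_info('wrist');R=cv2.Rodrigues(i['rvec'])[0];C=-R.T@i['tvec']
s,p,Rt=st(); print('cam in tool',Rt.T@(C-p),'axis',Rt.T@R.T[:,2])
print(w2ph([0.5342-.0,-0.2471,0.01]))
for y in (0,-5,10):
  t=ph(0,y,250);print(t); go(t,90-np.degrees(TH))
E
```

```text
cam in tool [ 0.0788 -0.0004 -0.1423] axis [-0.3069  0.001   0.9517]
[  2.1763 -28.1445  10.    ]
[ 0.5535 -0.2265  0.25  ]
shift [ 0.4577 -0.19   -0.0187] rot [-0.0002 -0.     -0.43  ] clock 1.25
[ 0.5498 -0.2299  0.25  ]
shift [ 0.4532 -0.188  -0.0187] rot [-0.0002 -0.     -0.43  ] clock 1.25
[ 0.5609 -0.2198  0.25  ]
shift [ 0.4668 -0.1942 -0.0187] rot [-0.0002 -0.     -0.43  ] clock 1.25
```

>>> {"api": "jog_arm", "payload": {
  "steps": [
    [[0.03,-0.012,-0.02,-0.03],[0.065,-0.027,-0.02,-0.06],[0.1,-0.041,-0.02,-0.09],[0.135,-0.056,-0.02,-0.13],[0.17,-0.07,-0.02,-0.17],[0.205,-0.085,-0.02,-0.2],[0.24,-0.1,-0.02,-0.24],[0.275,-0.114,-0.02,-0.27],[0.31,-0.128,-0.02,-0.3],[0.345,-0.143,-0.02,-0.33],[0.38,-0.158,-0.02,-0.36],[0.415,-0.172,-0.02,-0.39],[0.44,-0.183,-0.02,-0.41],[0.458,-0.19,-0.02,-0.43],[0.458,-0.19,-0.02,-0.43],[0.458,-0.19,-0.02,-0.43]]
  ],
  "claw": 0,
  "squeeze": 30
}}

```text
clock: 2.58
ee_pos: [0.5542, -0.2257, 0.251]
orientation: [-180.0, 0.0, 42.5]
ft_force: [0.2, -0.4, -0.3]
grip_width: -0.0001
```

```bash
python3 - <<'E'
from h import *
snap('wrist','w1'); 
for l in ('photometer','beam_mid','under_flap_edge','over_flap_edge'):
    print(l,[(np.array(x['point']),round(x['score'],2)) for x in ctrl.place_of('wrist',l)])
s,p,R=st();print(p,s['orientation'],w2ph(p))
E
```

```text
photometer [(array([ 0.5543, -0.2254, -0.0017]), 0.87)]
beam_mid [(array([ 0.5534, -0.2286,  0.0742]), 0.94)]
under_flap_edge []
over_flap_edge [(array([ 0.4618, -0.3155,  0.1676]), 0.7)]
[ 0.5532 -0.2272  0.2515] [179.9902  -0.0024  42.37  ] [  0.3172  -0.6615 251.4788]
```

View pics/w1.png

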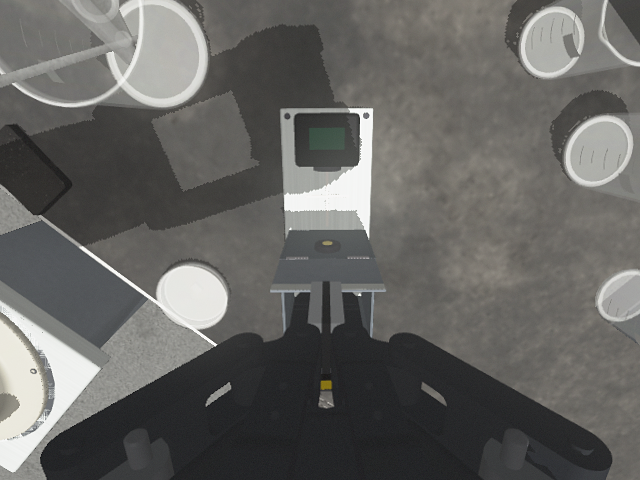

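```bash
python3 - <<'E'
import cv2
im=cv2.imread('pics/w1.png'); 
cv2.imwrite('pics/z4.png',cv2.resize(im[95:305,255:400],None,fx=2.8,fy=2.8,interpolation=cv2.INTER_CUBIC))
g=im[165:245,275:380].astype(float); g=((g-g.min())/(g.max()-g.min())*255)
import numpy as np
g=np.clip((im[160:235,280:375].astype(float)-170)*3,0,255)
cv2.imwrite('pics/z5.png',cv2.resize(g.astype('uint8'),None,fx=6,fy=6))
E
```

```text
(no output)
```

View pics/z4.png

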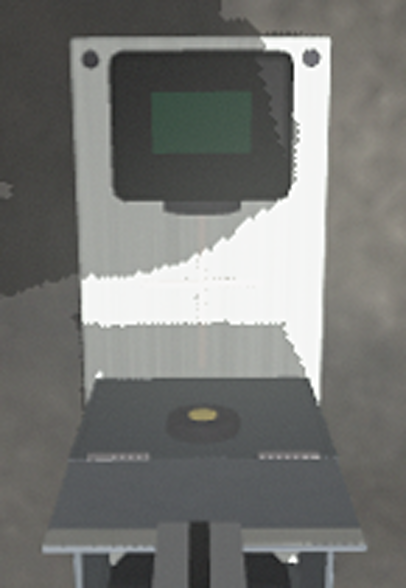

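View pics/z5.png

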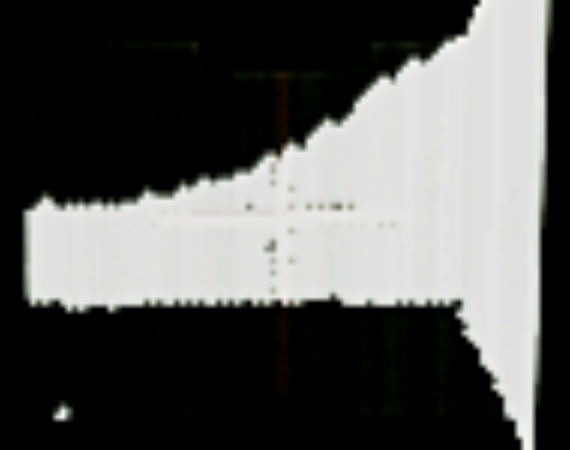

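```bash
python3 - <<'E'
from h import *
i=ctrl.camera_info('wrist')
P=px2w(i,[(326.8,195.7),(280,108.6),(372.5,108.2),(285,235),(369.5,238)],0.0105)
for p in P: print(p,w2ph(p))
for a,b in ((1,3),(2,4)):
    d=P[a]-P[b]; print(np.arctan2(d[0],d[1]))
d=P[2]-P[1]; print(np.arctan2(-d[1],d[0]))
P=px2w(i,[(280,259.3),(374.6,259.3),(326,259.3)],0.102)
for p in P: print(w2ph(p))
P=px2w(i,[(271,290.5),(386,290.5)],0.162)
for p in P: print(w2ph(p))
E
```

```text
[ 0.5534 -0.2287  0.0105] [ 1.5554 -1.5835 10.5   ]
[ 0.5893 -0.1285  0.0105] [-48.1277  92.5508  10.5   ]
[ 0.6558 -0.2008  0.0105] [50.0609 92.8756 10.5   ]
[ 0.4851 -0.2241  0.0105] [-47.9414 -48.7964  10.5   ]
[ 0.5499 -0.3006  0.0105] [ 52.2881 -52.6683  10.5   ]
0.8286820072770521
0.8146990637137037
0.8266922773995182
[-41.9953 -42.0871 102.    ]
[ 45.345  -42.1976 102.    ]
[  0.4666 -42.1242 102.    ]
[-41.2646 -42.8175 162.    ]
[ 45.8099 -42.9429 162.    ]
```

```bash
sed -i 's/^O=.*/O=np.array([0.5533,-0.2287,0]); TH=0.826/' h.py; python3 - <<'E'
from h import *
s,p,R=st(); print(w2ph(p),s['orientation'])
ps=90-np.degrees(TH); print(ps)
for t in [(0,-8,200),(0,-10,147),(0,-29,147),(0,-44,144.3),(0,-58,136.5),(0,-68,124.5),(0,-72.5,113.6),(0,-74,102)]:
    go(ph(*t),ps)
E
```

```text
[ -1.1674   0.9755 251.4788] [179.9902  -0.0024  42.37  ]
42.673686122194006
shift [-0.009   0.0012  0.0515] rot [ 0.0002 -0.     -0.0053] clock 2.8333
shift [-0.011   0.0012  0.1045] rot [ 0.0002 -0.     -0.0053] clock 2.8333
shift [-0.03    0.0013  0.1045] rot [ 0.0002 -0.     -0.0053] clock 2.8333
shift [-0.045   0.0014  0.1072] rot [ 0.0002 -0.     -0.0053] clock 2.8333
shift [-0.059   0.0015  0.115 ] rot [ 0.0002 -0.     -0.0053] clock 2.8333
shift [-0.069   0.0015  0.127 ] rot [ 0.0002 -0.     -0.0053] clock 2.8333
shift [-0.0735  0.0015  0.1379] rot [ 0.0002 -0.     -0.0053] clock 2.8333
shift [-0.075   0.0015  0.1495] rot [ 0.0002 -0.     -0.0053] clock 2.8333
```

>>> {"api": "jog_arm", "payload": {
  "steps": [
    [[-0.005,0.001,0.035,-0.005],[-0.009,0.001,0.07,-0.005],[-0.011,0.001,0.104,-0.005],[-0.011,0.001,0.1045,-0.005],[-0.02,0.001,0.1045,-0.005],[-0.03,0.001,0.1045,-0.005],[-0.038,0.001,0.1055,-0.005],[-0.045,0.001,0.107,-0.005],[-0.052,0.001,0.1105,-0.005],[-0.059,0.001,0.115,-0.005],[-0.064,0.001,0.121,-0.005],[-0.069,0.001,0.127,-0.005],[-0.072,0.001,0.1325,-0.005],[-0.0735,0.001,0.138,-0.005],[-0.075,0.001,0.143,-0.005],[-0.075,0.001,0.148,-0.005],[-0.075,0.001,0.149,-0.005],[-0.075,0.001,0.149,-0.005]]
  ]
}}

```text
clock: 4.33
ee_pos: [0.4985, -0.2784, 0.1023]
orientation: [-180.0, 0.0, 42.7]
ft_force: [-0.4, -0.1, 0.5]
grip_width: -0.0
```

```bash
python3 - <<'E'
from h import *
snap('wrist','w2'); snap('top','t2')
s,p,R=st();print(w2ph(p),s['ft_force'])
im=cv2.imread('pics/t2.png'); 
cv2.imwrite('pics/z6.png',cv2.resize(im[170:300,365:500],None,fx=4.4,fy=4.4,interpolation=cv2.INTER_CUBIC))
E
```

```text
[ -0.5954 -73.8057 102.2712] [0.7284 0.0656 0.1403]
```

View pics/w2.png

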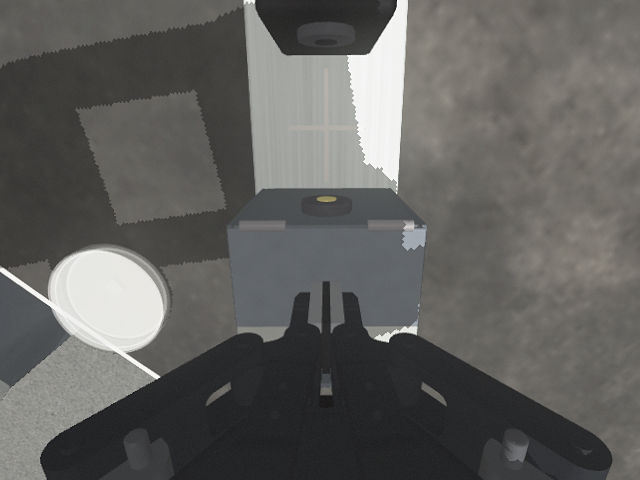

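View pics/z6.png

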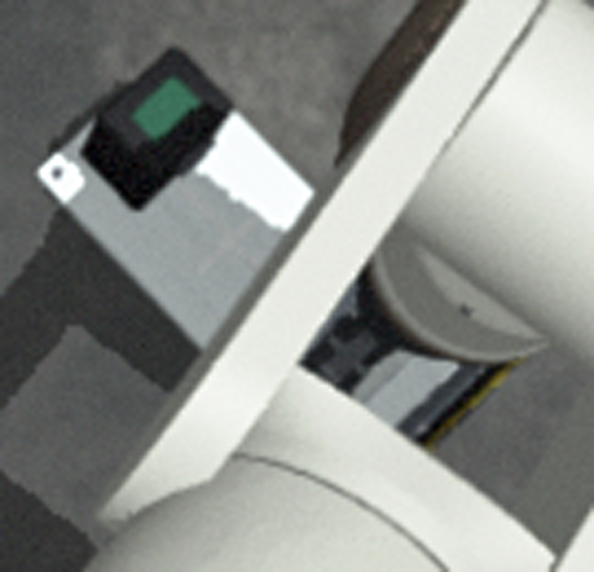

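```bash
python3 - <<'E'
from h import *
i=ctrl.camera_info('wrist')
P=px2w(i,[(327,128),(254.5,100),(256,165),(403.5,100),(401,150)],0.0105)
for p in P: print(p,w2ph(p))
for q,z in (((229,230),102),((425,230),102),((237.5,326),102),((418,326),102)):
    print(w2ph(px2w(i,[q],z/1000)[0]))
E
```

```text
[ 0.5546 -0.2276  0.0105] [ 0.087   1.6809 10.5   ]
[ 0.5357 -0.1814  0.0105] [-46.6563  19.1276  10.5   ]
[ 0.5042 -0.2085  0.0105] [-48.1221 -22.4052  10.5   ]
[ 0.6009 -0.252   0.0105] [49.3878 19.1909 10.5   ]
[ 0.5779 -0.2737  0.0105] [ 49.7839 -12.3923  10.5   ]
[-43.2944 -39.8555 102.    ]
[ 42.8369 -39.8428 102.    ]
[-43.5117 -88.6034 102.    ]
[ 43.9362 -88.6242 102.    ]
```

>>> {"api": "jog_arm", "payload": {
  "steps": [
    [[0,0,0.001,0],[0,0,0.002,0],[0,0,0.003,0],[0,0,0.003,0]]
  ]
}}

```text
clock: 4.77
ee_pos: [0.499, -0.2785, 0.1016]
orientation: [179.9, -0.0, 42.7]
ft_force: [-11.5, 5.4, 30.7]
grip_width: -0.0
```

>>> {"api": "jog_arm", "payload": {
  "steps": [
    [[0,0,-0.03,0],[0,0,-0.065,0],[0,0,-0.1,0],[-0.03,0,-0.1,0],[-0.06,0,-0.1,0],[-0.0895,0,-0.1,0],[-0.092,0,-0.1,0],[-0.092,0,-0.075,0],[-0.092,0,-0.05,0],[-0.09,0,-0.0494,0],[-0.078,0,-0.0494,0],[-0.0675,0,-0.0494,0]]
  ]
}}

```text
clock: 5.77
ee_pos: [0.4504, -0.3237, 0.1521]
orientation: [179.8, -0.0, 42.7]
ft_force: [-0.8, -1.4, -0.5]
grip_width: -0.0002
```

```bash
python3 - <<'E'
from h import *
snap('wrist','w3'); snap('side','s3')
s,p,R=st();print(w2ph(p),s['ft_force'])
for l in ('over_flap_edge',):
    print(l,[(np.array(x['point']),w2ph(x['point']),round(x['score'],2)) for x in ctrl.place_of('wrist',l)])
E
```

```text
[   0.1823 -139.0961  152.4298] [-0.0932  0.2559 -0.6538]
over_flap_edge [(array([ 0.463 , -0.3143,  0.1664]), array([   1.728 , -124.4125,  166.4   ]), 0.62)]
```

View pics/w3.png

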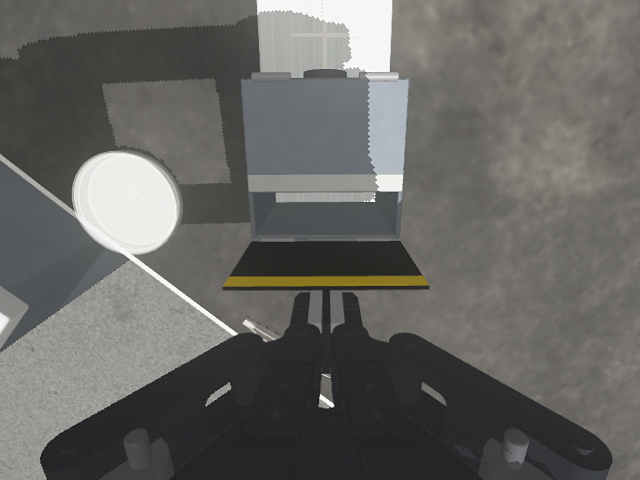

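```bash
python3 - <<'E'
from h import *
i=ctrl.camera_info('wrist')
for q in ((245,79),(405,79),(248,191),(403,191),(248,175)):
    print(w2ph(px2w(i,[q],.102)[0]))
E
```

```text
[-42.1851 -39.1083 102.    ]
[ 41.3278 -38.8547 102.    ]
[-44.3614 -98.3062 102.    ]
[ 44.3201 -98.1547 102.    ]
[-43.7648 -89.1768 102.    ]
```

>>> {"api": "jog_arm", "payload": {
  "steps": [
    [[0.007,0,0.0015,0],[0.0135,0,0.0044,0],[0.0205,0,0.008,0],[0.027,0,0.0124,0],[0.032,0,0.018,0],[0.037,0,0.0244,0],[0.0395,0,0.03,0],[0.0415,0,0.035,0],[0.0425,0,0.04,0],[0.043,0,0.0445,0],[0.043,0,0.046,0],[0.043,0,0.047,0],[0.043,0,0.047,0]]
  ]
}}

```text
clock: 7.0
ee_pos: [0.4822, -0.2946, 0.1054]
orientation: [179.8, -0.0, 42.8]
ft_force: [-0.6, -0.4, 0.6]
grip_width: -0.0001
```

>>> {"api": "jog_arm", "payload": {
  "steps": [
    [[0,0,0.001,0],[0,0,0.002,0],[0,0,0.002,0]]
  ]
}}

```text
clock: 7.25
ee_pos: [0.4823, -0.2949, 0.1049]
orientation: [179.7, -0.0, 42.8]
ft_force: [-5.2, 6.9, 19.1]
grip_width: -0.0003
```

>>> {"api": "jog_arm", "payload": {
  "steps": [
    [[0,0,-0.03,0],[0,0,-0.065,0],[-0.01,0,-0.1,0],[-0.025,0,-0.135,0],[-0.045,0,-0.16,0]]
  ],
  "claw": 0.65
}}

```text
clock: 7.67
ee_pos: [0.4488, -0.3249, 0.2683]
orientation: [179.5, -0.0, 42.8]
ft_force: [-0.4, -0.8, 0.3]
grip_width: 0.0553
```

```bash
python3 - <<'E'
from h import *
snap('wrist','w4')
s,p,R=st();print(p,s['q'])
for t,a in (((.38,-.15,.27),55),((.36,0,.27),70),((.40,.12,.25),80),((.456,.252,.2),85.7)): go(t,a)
E
```

```text
[ 0.4472 -0.3279  0.2725] [-44.1697   5.0706  81.5956  -0.0664  92.5764   3.0789]
shift [ 0.0714 -0.1763  0.0002] rot [ 0.0132  0.0019 -0.2138] clock 7.7167
shift [ 0.1585 -0.3    -0.0015] rot [ 0.0129  0.0036 -0.4756] clock 7.7167
shift [ 0.2693 -0.3612  0.0176] rot [ 0.0126  0.0047 -0.6502] clock 7.7167
shift [ 0.4001 -0.4208  0.0668] rot [ 0.0125  0.0054 -0.7496] clock 7.7167
```

View pics/w4.png

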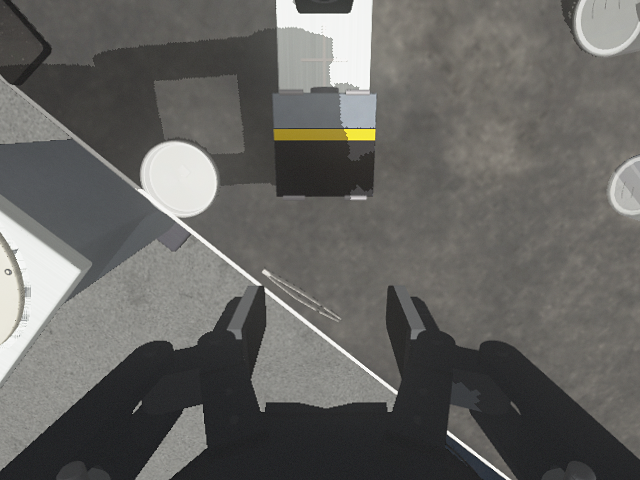

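>>> {"api": "jog_arm", "payload": {
  "steps": [
    [[0.014,-0.035,0,-0.043],[0.0285,-0.0705,0,-0.086],[0.043,-0.106,0,-0.129],[0.057,-0.141,0,-0.172],[0.0714,-0.176,0,-0.214],[0.089,-0.201,0,-0.266],[0.106,-0.226,0,-0.319],[0.1235,-0.2505,0,-0.371],[0.141,-0.275,0,-0.424],[0.1585,-0.3,0,-0.476],[0.186,-0.315,0.004,-0.52],[0.214,-0.331,0.008,-0.563],[0.242,-0.346,0.013,-0.607],[0.269,-0.361,0.018,-0.65],[0.302,-0.376,0.03,-0.675],[0.335,-0.391,0.042,-0.7],[0.368,-0.406,0.055,-0.725],[0.4,-0.421,0.067,-0.75],[0.4,-0.421,0.067,-0.75],[0.4,-0.421,0.067,-0.75]]
  ]
}}

```text
clock: 9.38
ee_pos: [0.4556, 0.253, 0.1983]
orientation: [179.6, 0.6, 85.8]
ft_force: [0.7, 0.2, 0.9]
grip_width: 0.0554
```

```bash
python3 - <<'E'
from h import *
snap('wrist','w5')
s,p,R=st();print(p,s['orientation'],s['grip_width'],R[:,2])
for l in ('cell_center','cell','cell_stand'):
    print(l,[(np.array(x['point']),round(x['score'],2)) for x in ctrl.place_of('wrist',l)])
im=cv2.imread('pics/w5.png'); 
cv2.imwrite('pics/z7.png',cv2.resize(im[200:400,225:425],None,fx=3,fy=3,interpolation=cv2.INTER_CUBIC))
E
```

```text
[0.4556 0.2521 0.1992] [179.5155   0.5793  85.7571] 0.05532925641226845 [ 0.0077 -0.0107 -0.9999]
cell_center [(array([0.4582, 0.3374, 0.02  ]), 0.8), (array([0.4607, 0.2592, 0.0317]), 0.64), (array([0.3649, 0.2688, 0.029 ]), 0.64)]
cell [(array([0.4568, 0.2536, 0.0006]), 0.82), (array([0.3683, 0.268 , 0.0028]), 0.75), (array([ 0.4617,  0.328 , -0.0012]), 0.66)]
cell_stand [(array([0.4552, 0.2542, 0.0005]), 0.95)]
```

View pics/w5.png

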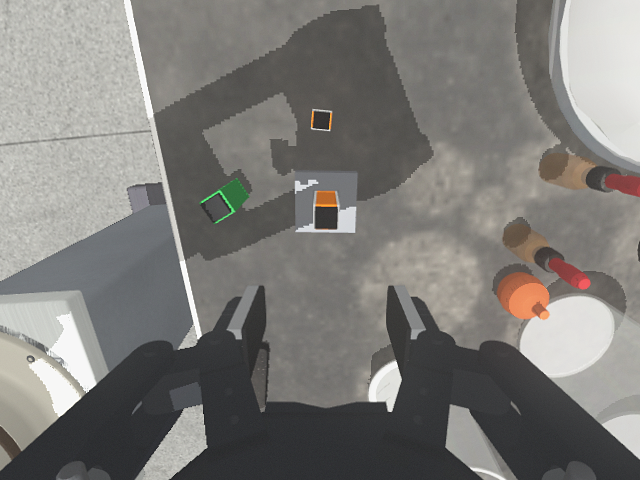

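```bash
python3 - <<'E'
import cv2
im=cv2.imread('pics/w5.png'); 
cv2.imwrite('pics/z7.png',cv2.resize(im[165:240,285:365],None,fx=8,fy=8,interpolation=cv2.INTER_CUBIC))
E
```

```text
(no output)
```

View pics/z7.png

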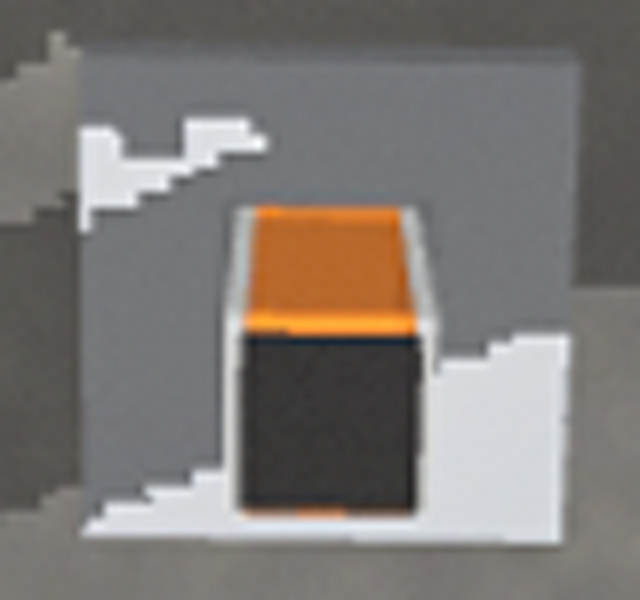

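```bash
python3 - <<'E'
from h import *
i=ctrl.camera_info('wrist')
f=lambda L:[(285+u/8-.45,165+v/8-.45) for u,v in L]
for L,z in (([(80,62),(578,66),(562,542),(82,536)],.014),([(228,322),(437,322),(424,515),(227,512)],.064),([(243,332),(416,334),(416,512),(241,510)],.069)):
    P=px2w(i,f(L),z); print(P.mean(0)); print(P); d=P[1]+P[2]-P[0]-P[3]; print('yawx',np.degrees(np.arctan2(d[1],d[0])),np.linalg.norm(d)/2)
    d=P[0]+P[1]-P[2]-P[3]; print('yawy',np.degrees(np.arctan2(-d[0],d[1])),np.linalg.norm(d)/2)
s,p,R=st(); go((.4555,.2525,.0205),85.7)
E
```

```text
[0.4576 0.2525 0.014 ]
[[0.4305 0.2849 0.014 ]
 [0.49   0.2798 0.014 ]
 [0.4851 0.2198 0.014 ]
 [0.4246 0.2254 0.014 ]]
yawx -5.079753656070757 0.06027870880036084
yawy -5.167781615658653 0.06001604531285844
[0.4574 0.2525 0.064 ]
[[0.4477 0.2638 0.064 ]
 [0.4695 0.2621 0.064 ]
 [0.4668 0.241  0.064 ]
 [0.4458 0.243  0.064 ]]
yawx -4.946983446175714 0.02148431293817471
yawy -6.337813822958214 0.02106260767269975
[0.4575 0.2535 0.069 ]
[[0.4494 0.2639 0.069 ]
 [0.4671 0.2623 0.069 ]
 [0.4658 0.2431 0.069 ]
 [0.4475 0.2447 0.069 ]]
yawx -5.183327596101308 0.0181007992203514
yawy -4.634730057893562 0.019234504383271407
shift [ 0.0029 -0.0024  0.18  ] rot [ 0.0106  0.009  -0.001 ] clock 9.5833
```

```bash
python3 - <<'E'
from h import *
go((.4575,.2525,.0205),84.9)
E
```

```text
shift [ 0.003  -0.0004  0.18  ] rot [0.0107 0.0089 0.013 ] clock 9.5833
```

>>> {"api": "jog_arm", "payload": {
  "steps": [
    [[0.001,0,0.03,0.005],[0.003,0,0.06,0.013],[0.003,0,0.09,0.013],[0.003,0,0.12,0.013],[0.003,0,0.145,0.013],[0.003,0,0.165,0.013],[0.003,0,0.177,0.013],[0.003,0,0.178,0.013],[0.003,0,0.178,0.013]]
  ]
}}

```text
clock: 10.33
ee_pos: [0.458, 0.2518, 0.023]
orientation: [179.4, 0.5, 84.8]
ft_force: [0.1, -1.0, 0.5]
grip_width: 0.0553
```

```bash
python3 - <<'E'
from h import *
snap('wrist','w6');snap('side','s6')
s,p,R=st();print(p,s['orientation'],s['ft_force']); go((.4575,.2525,.0205),84.9)
im=cv2.imread('pics/s6.png'); 
cv2.imwrite('pics/z8.png',cv2.resize(im[300:420,220:340],None,fx=5,fy=5,interpolation=cv2.INTER_CUBIC))
E
```

```text
[0.4586 0.2523 0.024 ] [179.2826   0.4564  84.861 ] [ 0.1538 -0.0014  0.7408]
shift [ 0.0001 -0.0011  0.0035] rot [ 0.0125  0.008  -0.0006] clock 10.4333
```

View pics/w6.png

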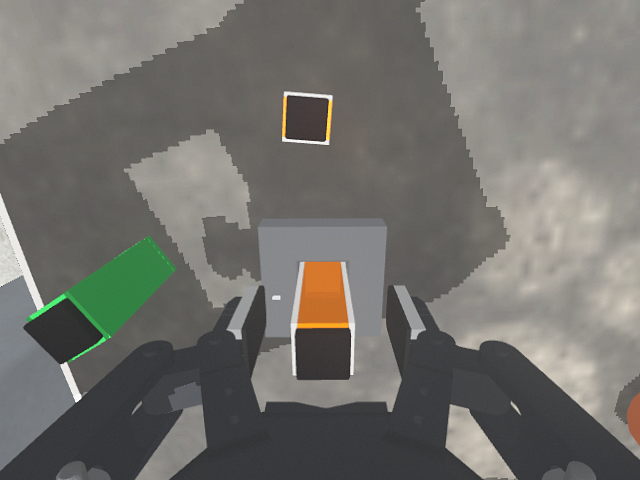

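View pics/z8.png

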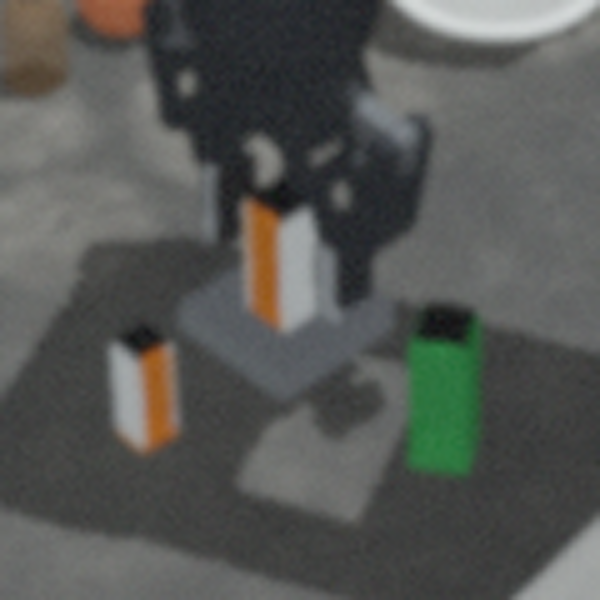

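>>> {"api": "jog_arm", "payload": {
  "steps": [
    [[0,-0.0005,0.0025,0],[0,-0.0005,0.0025,0],[0,-0.0005,0.0025,0],[0,-0.0005,0.0025,0],[0,-0.0005,0.0025,0],[0,-0.0005,0.0025,0],[0,-0.0005,0.0025,0],[0,-0.0005,0.0025,0]]
  ],
  "claw": 0,
  "squeeze": 35
}}

```text
clock: 11.1
ee_pos: [0.4578, 0.2525, 0.022]
orientation: [179.3, 0.5, 84.9]
ft_force: [-5.2, -0.1, 8.2]
grip_width: 0.0216
```

```bash
python3 - <<'E'
from h import *
snap('wrist','w7')
s,p,R=st();print(p,s['orientation'],s['ft_force'],s['grip_width'],R[:,2])
E
```

```text
[0.4578 0.2525 0.022 ] [179.3095   0.4504  84.8727] [-6.3666 -0.5368  8.3512] 0.02159423181825055 [ 0.0113 -0.0089 -0.9999]
```

View pics/w7.png

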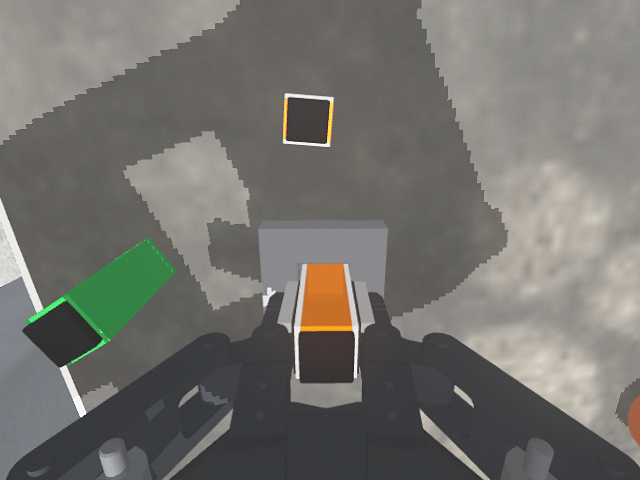

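```bash
python3 - <<'E'
from h import *
for t,a in (((.456,.252,.2),84.9),((.40,.12,.22),78),((.36,0,.22),68),((.40,-.13,.22),55),(ph(0,0,200),42.67)): go(t,a)
E
```

```text
shift [-0.0021  0.0004 -0.178 ] rot [ 0.012   0.0079 -0.0004] clock 11.15
shift [-0.1387 -0.0433 -0.1974] rot [0.0125 0.0071 0.12  ] clock 11.15
shift [-0.2618 -0.0724 -0.1968] rot [0.0131 0.006  0.2945] clock 11.15
shift [-0.3877 -0.021  -0.1952] rot [0.0138 0.0045 0.5214] clock 11.15
shift [-0.4721  0.1403 -0.1726] rot [0.0144 0.0031 0.7366] clock 11.15
```

>>> {"api": "jog_arm", "payload": {
  "steps": [
    [[0,0,-0.006,0],[0,0,-0.016,0],[0,0,-0.03,0],[0,0,-0.055,0],[0,0,-0.085,0],[0,0,-0.115,0],[0,0,-0.145,0],[0,0,-0.17,0],[0,0,-0.18,0]]
  ]
}}

```text
clock: 11.9
ee_pos: [0.4566, 0.2545, 0.2069]
orientation: [179.0, 0.3, 84.9]
ft_force: [0.1, 0.3, -0.4]
grip_width: 0.0215
```

```bash
python3 - <<'E'
from h import *
snap('wrist','w8')
s,p,R=st();print(p,s['orientation'],s['ft_force'],s['grip_width'])
for t,a in (((.40,.12,.22),78),((.36,0,.22),68),((.40,-.13,.22),55),(ph(0,0,200),42.67)): go(t,a)
E
```

```text
[0.4568 0.2545 0.2069] [178.9968   0.3014  84.8712] [-0.5144 -0.1036  2.1709] 0.021910650548429073
shift [-0.1391 -0.0443 -0.0132] rot [0.0178 0.0042 0.12  ] clock 11.95
shift [-0.2622 -0.0734 -0.013 ] rot [0.0182 0.0026 0.2945] clock 11.95
shift [-0.3881 -0.022  -0.0115] rot [0.0185 0.0006 0.5214] clock 11.95
shift [-0.4726  0.1392  0.0118] rot [ 0.0186 -0.0014  0.7366] clock 11.95
```

View pics/w8.png

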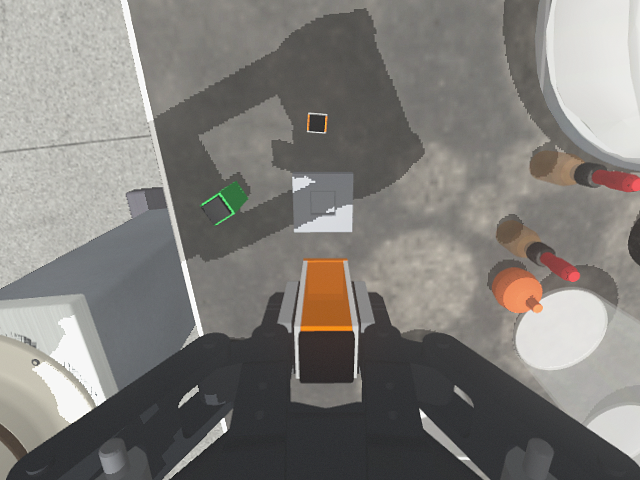

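>>> {"api": "jog_arm", "payload": {
  "steps": [
    [[-0.035,-0.011,-0.013,0.03],[-0.07,-0.022,-0.013,0.06],[-0.105,-0.033,-0.013,0.09],[-0.139,-0.044,-0.013,0.12],[-0.17,-0.052,-0.013,0.163],[-0.201,-0.059,-0.013,0.207],[-0.232,-0.066,-0.013,0.25],[-0.262,-0.073,-0.013,0.295],[-0.294,-0.061,-0.013,0.352],[-0.326,-0.048,-0.013,0.408],[-0.357,-0.035,-0.012,0.465],[-0.388,-0.022,-0.012,0.521],[-0.405,0.01,-0.008,0.564],[-0.422,0.042,-0.004,0.608],[-0.439,0.075,0,0.65],[-0.456,0.108,0.005,0.695],[-0.473,0.139,0.01,0.737],[-0.473,0.139,0.012,0.737],[-0.473,0.139,0.012,0.737],[-0.473,0.139,0.012,0.737]]
  ]
}}

```text
clock: 13.62
ee_pos: [0.5526, -0.2287, 0.1988]
orientation: [179.2, -0.4, 42.7]
ft_force: [0.3, 0.2, -0.2]
grip_width: 0.0219
```

```bash
python3 - <<'E'
from h import *
i,_=snap('wrist','w9'); import pickle; pickle.dump(i,open('w9.pkl','wb'))
s,p,R=st();print(p,s['orientation'],s['ft_force'],s['grip_width'],w2ph(p))
for l in ('photometer','beam_mid','cell_center'): print([(x['point'],x['score']) for x in ctrl.place_of('wrist',l)])
E
```

```text
[ 0.5525 -0.2285  0.1996] [179.0952  -0.4417  42.682 ] [-0.3902  0.3383 -0.2331] 0.021705908248393958 [ -0.6739  -0.5052 199.5793]
[([0.555, -0.2294, 0.1761], 0.62), ([0.5529, -0.2252, -0.0034], 0.56)]
[([0.553, -0.2241, 0.0773], 0.58)]
[([0.5569, -0.2181, 0.2084], 0.84)]
```

View pics/w9.png

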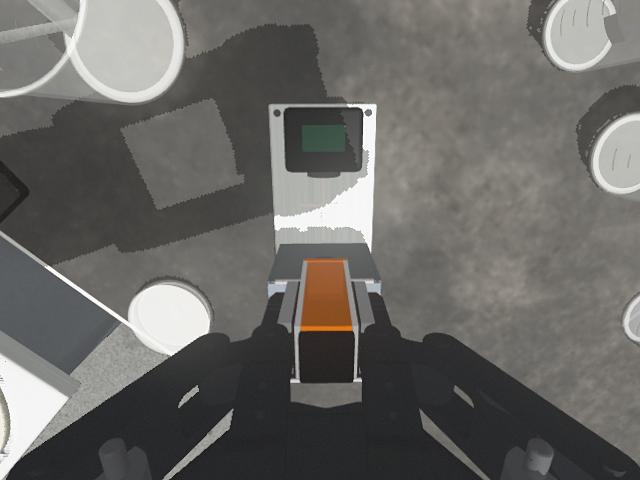

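```bash
python3 - <<'E'
import cv2,numpy as np
im=cv2.imread('pics/w9.png'); c=im[160:260,262:386]
l=cv2.createCLAHE(8,(4,4)).apply(cv2.cvtColor(c,cv2.COLOR_BGR2GRAY))
a=cv2.resize(c,None,fx=5,fy=5,interpolation=cv2.INTER_CUBIC)
cv2.imwrite('pics/z9.png',cv2.resize(l,None,fx=5,fy=5,interpolation=cv2.INTER_CUBIC))
im=cv2.imread('pics/w3.png'); cv2.imwrite('pics/z10.png',cv2.resize(im[0:100,240:410],None,fx=4,fy=4,interpolation=cv2.INTER_CUBIC))
E
```

```text
(no output)
```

View pics/z9.png

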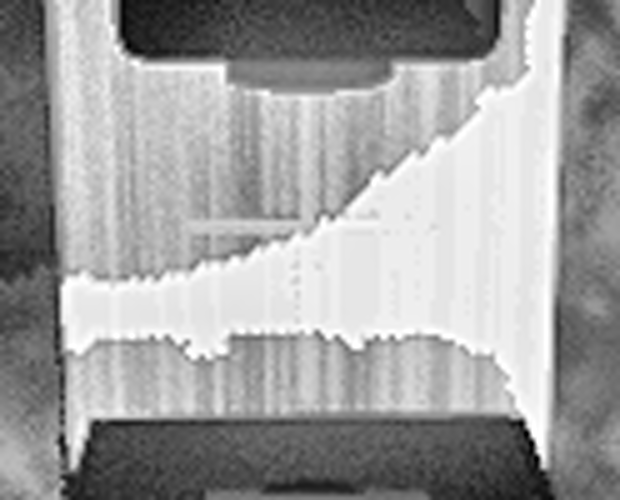

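```bash
python3 - <<'E'
from h import *
import pickle
i=pickle.load(open('w9.pkl','rb'))
P=px2w(i,[(269,104.5),(378,104),(272,235),(374,235)],.010)
for p in P: print(w2ph(p))
# predicted pixels
for t in [(0,0,10.5),(-50,92,10),(50,92,10),(-28,43,95),(28,43,95),(-28,88,95),(28,88,95),(-45,-40,100),(45,-40,100),(0,-34,75),(0,38,75)]: print(t,proj(i,[ph(*t)])[0])
E
```

```text
[-49.6954  95.628   10.    ]
[50.1543 96.1693 10.    ]
[-52.6062 -29.7281  10.    ]
[ 51.6972 -30.2073  10.    ]
(0, 0, 10.5) [323.5207 206.4772]
(-50, 92, 10) [268.8476 108.6831]
(50, 92, 10) [377.6403 108.7852]
(-28, 43, 95) [285.6005 175.0635]
(28, 43, 95) [363.2752 174.9228]
(-28, 88, 95) [283.4273 109.0261]
(28, 88, 95) [365.3478 109.1081]
(-45, -40, 100) [266.8479 283.1073]
(45, -40, 100) [382.1797 282.3687]
(0, -34, 75) [324.2845 263.2586]
(0, 38, 75) [324.2015 177.8127]
```

```bash
python3 - <<'E'
from h import *
go(ph(0,1.2,63),42.67);go(ph(0,1.2,130),42.67)
E
```

```text
shift [ 0.0005 -0.0019  0.1376] rot [ 0.0176 -0.0082  0.0001] clock 13.8167
shift [ 0.001  -0.0007  0.0706] rot [ 0.0176 -0.0082  0.0001] clock 13.8167
```

>>> {"api": "jog_arm", "payload": {
  "steps": [
    [[0.0005,0,0.025,0],[0.001,-0.0005,0.05,0],[0.001,-0.001,0.07,0],[0.001,-0.001,0.085,0],[0.001,-0.0015,0.1,0],[0.0005,-0.0015,0.112,0],[0.0005,-0.002,0.123,0],[0.0005,-0.002,0.132,0],[0.0005,-0.002,0.1376,0],[0.0005,-0.002,0.1376,0],[0.0005,-0.002,0.1376,0],[0.0005,-0.002,0.1376,0]]
  ]
}}

```text
clock: 14.82
ee_pos: [0.5545, -0.228, 0.0637]
orientation: [178.9, -0.5, 42.7]
ft_force: [0.0, -0.6, -0.6]
grip_width: 0.0217
```

```bash
python3 - <<'E'
from h import *
i,_=snap('wrist','w10');snap('side','s10'); snap('top','t10')
s,p,R=st();print(p,s['orientation'],s['ft_force'],s['grip_width'],w2ph(p),R[:,2])
for c in('wrist','side','top'):
  for l in ('beam_mid','cell_center'): print(c,l,[(x['point'],w2ph(x['point']),round(x['score'],2)) for x in ctrl.place_of(c,l)])
im=cv2.imread('pics/s10.png'); 
cv2.imwrite('pics/z11.png',cv2.resize(im[180:290,320:450],None,fx=5.5,fy=5.5,interpolation=cv2.INTER_CUBIC))
for t in [(0,0,10.5),(0,20,10),(-50,30,10),(50,30,10),(-28,43,95),(28,43,95),(-45,-40,100),(45,-40,100),(0,-34,75),(0,38,75),(0,0,105),(-11,11,105),(11,11,105),(-11,11,45),(11,11,45)]: print(t,proj(i,[ph(*t)])[0])
E
```

```text
[ 0.5544 -0.2279  0.0636] [178.9437  -0.488   42.6812] [-0.8337 -0.1877 -1.2151] 0.021567754323395888 [ 0.1774  1.3447 63.5975] [ 0.0188 -0.0078 -0.9998]
wrist beam_mid []
wrist cell_center [([0.5588, -0.2221, 0.0756], array([-1.1245,  8.5174, 75.6   ]), 0.56)]
side beam_mid [([0.5518, -0.2271, 0.075], array([-2.1931, -0.0183, 75.    ]), 0.67)]
side cell_center [([0.3644, 0.2727, 0.0319], array([-496.6829,  200.9758,   31.9   ]), 0.85), ([0.46, 0.3336, 0.0228], array([-476.6584,  312.5428,   22.8   ]), 0.74), ([0.5595, -0.222, 0.0743], array([-0.7235,  9.0998, 74.3   ]), 0.66), ([0.5521, 0.0006, 0.1495], array([-169.4007,  154.5423,  149.5   ]), 0.18)]
top beam_mid [([0.5526, -0.2289, 0.077], array([-0.3274, -0.6502, 77.    ]), 0.57)]
top cell_center [([0.3639, 0.266, 0.0297], array([-492.0958,  196.0668,   29.7   ]), 0.52), ([0.4555, 0.3303, 0.0201], array([-477.2823,  306.9974,   20.1   ]), 0.39)]
(0, 0, 10.5) [323.9245 259.4289]
(0, 20, 10) [323.8739 228.2134]
(-50, 30, 10) [239.3791 212.4724]
(50, 30, 10) [407.5817 211.7518]
(-28, 43, 95) [245.7029 235.7038]
(28, 43, 95) [408.1107 234.8065]
(-45, -40, 100) [216.5088 433.9024]
(45, -40, 100) [436.5448 430.3571]
(0, -34, 75) [325.9696 377.9593]
(0, 38, 75) [326.0845 231.8221]
(0, 0, 105) [327.7151 359.0244]
(-11, 11, 105) [295.8787 332.7043]
(11, 11, 105) [359.5839 332.0115]
(-11, 11, 45) [303.3615 264.8539]
(11, 11, 45) [346.3055 264.5488]
```

View pics/w10.png

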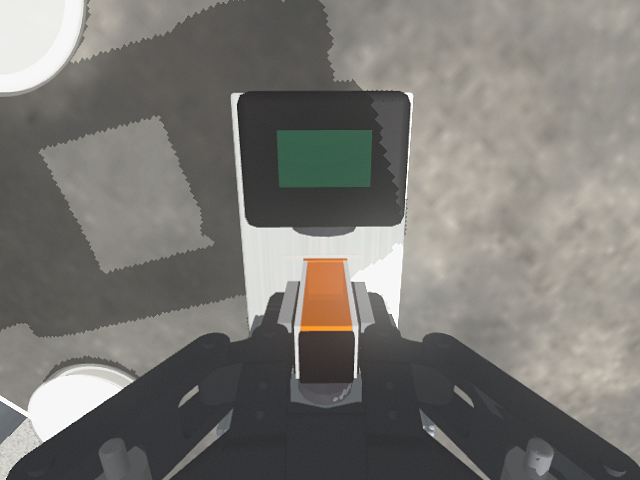

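View pics/z11.png

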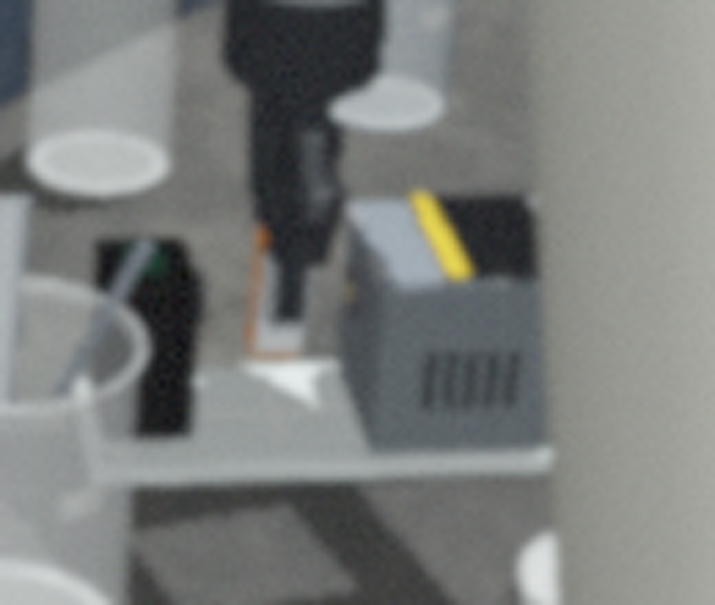

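```bash
python3 - <<'E'
import cv2,numpy as np
im=cv2.imread('pics/w10.png')
cv2.imwrite('pics/z12.png',cv2.resize(im[215:400,270:385],None,fx=5,fy=3.2,interpolation=cv2.INTER_CUBIC))
c=im[215:270,235:410]; l=cv2.createCLAHE(6,(3,3)).apply(cv2.cvtColor(c,cv2.COLOR_BGR2GRAY))
cv2.imwrite('pics/z13.png',cv2.resize(l,None,fx=4,fy=4,interpolation=cv2.INTER_CUBIC))
E
```

```text
(no output)
```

View pics/z12.png

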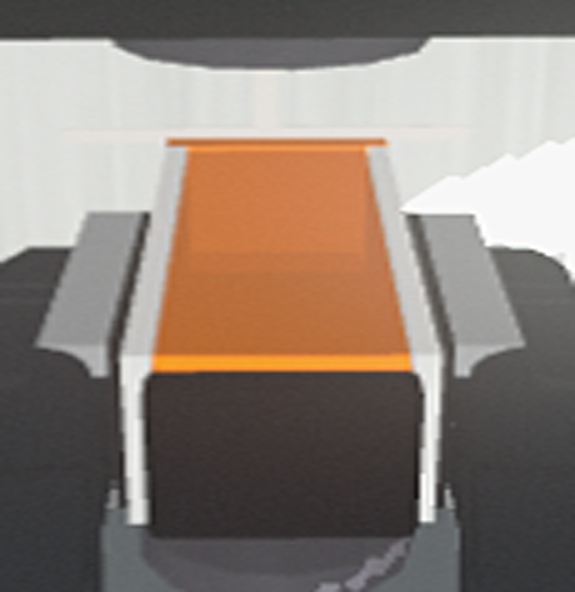

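View pics/z13.png

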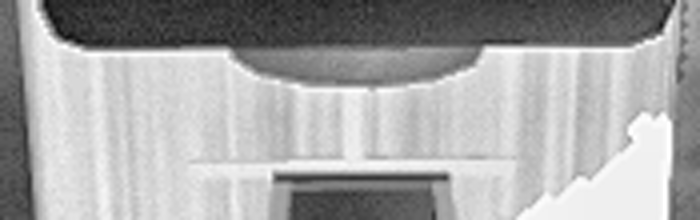

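```bash
python3 - <<'E'
from h import *
i=ctrl.camera_info('wrist')
f=lambda u,v:(270+u/5-.4,215+v/3.2-.35)
img=np.array([f(164,139),f(389,139),f(120,355),f(443,355),f(127,524),f(438,524)])
obj=np.array([(-11,11,-30),(11,11,-30),(-11,11,30),(11,11,30),(-11,-11,30),(11,-11,30)])/1000.
from scipy.optimize import least_squares
Rp=np.array([[np.cos(TH),np.sin(TH),0],[-np.sin(TH),np.cos(TH),0],[0,0,1]])
def model(v): 
    return proj(i,ph(0,0,0)+ (Rp@((Ro.from_rotvec(v[3:6]).as_matrix()@obj.T)+v[:3,None]/1000)).T)
r=least_squares(lambda v:(model(v)-img).ravel(),[0,0,75,0,0,0]); print(r.x, r.fun.reshape(-1,2))
r2=least_squares(lambda v:(model(np.r_[v,0,0,0])-img).ravel(),[0,0,75]); print(r2.x,r2.fun.reshape(-1,2))
P=px2w(i,[(323,256.2)],.010);print(w2ph(P[0]))
print(proj(i,[ph(0,38,75+k) for k in(0,5,8,10,12)]))
s,p,R=st(); print(Ro.from_matrix(R.T@R).as_rotvec(), Rp.T@R[:,2])
E
```

```text
[-0.6357  4.0136 76.0611  0.008  -0.0104 -0.    ] [[ 0.7018  0.013 ]
 [-0.5926 -0.0985]
 [-0.268   0.053 ]
 [ 0.4694 -0.2163]
 [ 0.2128  0.2811]
 [-0.5061 -0.0461]]
[-0.8268  4.1727 76.5137] [[-0.3393  0.5234]
 [-1.5528  0.2405]
 [-0.0482 -0.1838]
 [ 0.9476 -0.8367]
 [ 0.3945  0.6628]
 [-0.0113 -0.1212]]
[-0.9496  2.0668 10.    ]
[[326.9262 232.0297]
 [327.2065 235.872 ]
 [327.3846 238.3131]
 [327.5078 240.0011]
 [327.6347 241.7404]]
[0. 0. 0.] [ 0.0178  0.0083 -0.9998]
```

```bash
python3 - <<'E'
from h import *
im=cv2.imread('pics/s10.png'); x0,y0=355,212
c=im[y0:y0+40,x0:x0+60]
cv2.imwrite('pics/z14.png',cv2.resize(c,None,fx=12,fy=12,interpolation=cv2.INTER_CUBIC))
i=ctrl.camera_info('side')
for yy in (0,2,4):
  P=[ph(-11,11+yy,45.5),ph(-11,-11+yy,45.5),ph(11,11+yy,45.5),ph(-11,11+yy,105.5),ph(11,11+yy,105.5)]
  print(yy,((proj(i,P)-[x0,y0])*12+5.5).round(0).tolist())
print(((proj(i,[ph(-45,-40,100),ph(-45,-40,10),ph(-28,43,10),ph(-28,43,95),ph(45,-40,101),ph(0,-34,75)])-[x0,y0])*12+5.5).round().tolist())
E
```

```text
0 [[153.0, 391.0], [251.0, 389.0], [137.0, 344.0], [170.0, 147.0], [153.0, 102.0]]
2 [[144.0, 391.0], [242.0, 389.0], [128.0, 345.0], [161.0, 147.0], [144.0, 103.0]]
4 [[135.0, 391.0], [233.0, 389.0], [119.0, 345.0], [152.0, 147.0], [135.0, 103.0]]
[[431.0, 236.0], [397.0, 601.0], [12.0, 573.0], [33.0, 228.0], [351.0, 51.0], [354.0, 245.0]]
```

View pics/z14.png

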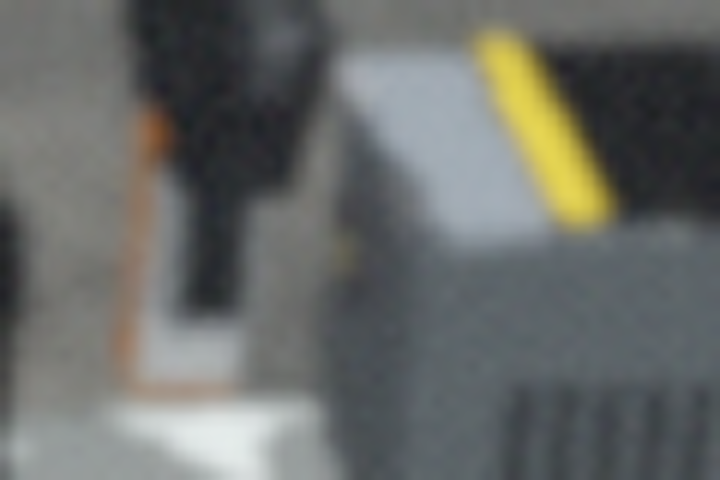

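>>> {"api": "jog_arm", "payload": {
  "steps": [
    [[-0.001,0,0.0005,0],[-0.002,0.0003,0.001,0],[-0.002,0.0003,0.001,0],[-0.002,0.0003,0.001,0],[-0.002,0.0003,0.001,0],[-0.002,0.0003,0.001,0]]
  ]
}}

```text
clock: 15.77
ee_pos: [0.553, -0.2294, 0.0621]
orientation: [179.0, -0.5, 42.7]
ft_force: [0.0, -0.4, 0.3]
grip_width: 0.0213
```

```bash
python3 - <<'E'
from h import *
snap('top','t11'); snap('wrist','w11')
s,p,R=st();print(p,s['orientation'],s['ft_force'],s['grip_width'],w2ph(p),np.abs(s['qd']).max(),s['clock'])
for c,l in (('top','dish_center'),('top','bulb_center'),('top','dropper_a_center'),('top','over_flap_edge')): print(l,[(x['point'],round(x['score'],2)) for x in ctrl.place_of(c,l)])
E
```

```text
[ 0.5529 -0.2294  0.0621] [178.9825  -0.4755  42.6759] [ 1.0725  0.41   -0.5713] 0.02171364926150651 [ 0.2846 -0.7401 62.1124] 0.0781445521549025 15.8667
dish_center [([0.4617, 0.2562, -0.0034], 0.42)]
bulb_center [([0.6555, 0.1447, 0.0349], 0.88)]
dropper_a_center [([0.6843, 0.2741, 0.0601], 0.55)]
over_flap_edge [([0.5042, -0.2722, 0.1051], 0.68)]
```

View pics/t11.png

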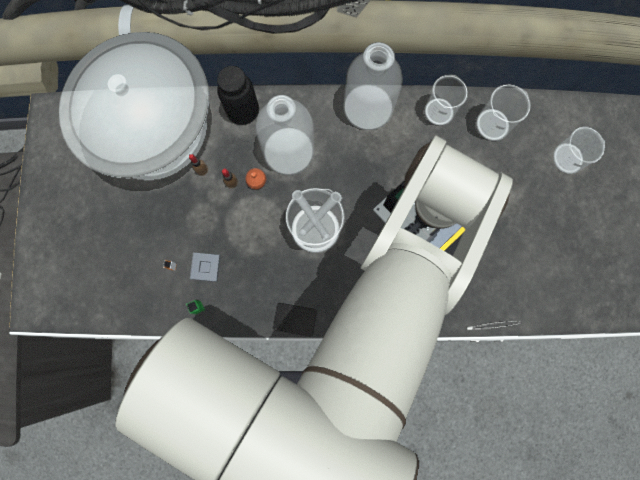

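View pics/w11.png

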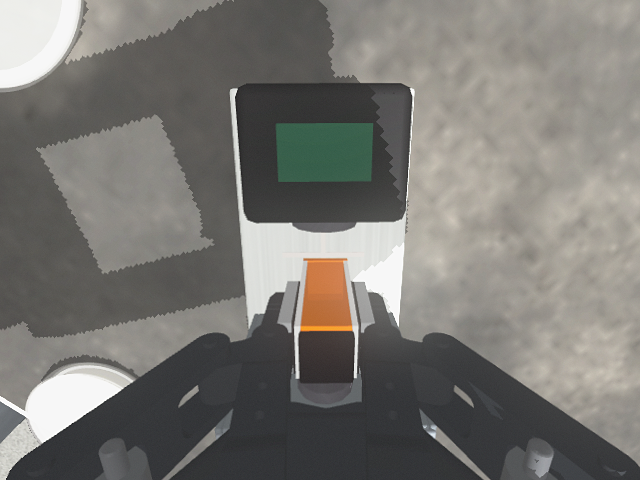

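```bash
python3 -c "
from workcell import ctrl
print(ctrl.sign_off())"
```

```text
the job is handed in; nothing more can be done
None
```

I handed the job in at about 16 s on the robot's clock. The under-flap was folded down first, then the over-flap over it. The amber cell is being held upright in the gap.

**Flaps**
- Each was pushed down until the tool force rose against the stop, to about 31 N on the under-flap and 19 N on the over-flap.
- Pictures afterwards show both level, with the yellow edge lying over the grey flap.

**Cell**
- It is gripped on its two white frosted faces: the opening is 21.7 mm and the squeeze 35 N.
- It was carried round the front of the beaker and lowered into the gap with its clear faces square to the beam.
- A fit to the wrist picture put it about 2 mm too far towards the detector and 1 mm high. I moved it 2 mm back and about 1.5 mm down. It is now within about 1–2 mm of the light path's middle by my estimate, and its tilt is under 1°. I did not repeat the fit after this last move.

**Checks that disagreed**
- **Cell centre:** before the last move, the networks put the held cell's centre about 9 mm nearer the detector. My own fits from the wrist and side pictures gave 3–4 mm. I used my fits, because the network was biased the same way when I checked it against the cell in its stand.
- **Photometer angle:** I measured about 0.83 rad clockwise, outside the stated 0.1–0.6. I used 0.83, because several views agreed on it.
- **Gripper tilt:** it drifted to about 1° after I pressed the flaps down.

**Other objects**
- The bulb and one dropper bottle measured unmoved, and the other bottle looks unmoved in the last picture.
- The network missed the dish at the end because the arm hides it from above. The wrist pictures show it beside the photometer, apparently untouched.

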